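# Roll a shaft blank into the V-block and set it to the stop

### The job

Ready the long solid shaft blank for cross-drilling: with the fingertips, roll it along the flat steel top until it drops into the V-groove and lies seated along its length, then push on its near end so that it slides along the groove until its far end rests against the stop. Never pick it up or carry it, and leave the short pipe stub and everything else where they are. Finish with the blank at rest and the hand clear.

Things in the scene. Friction and masses are not known exactly. Their poses are not given: they have to be found in the camera images.
- vblock: Fixed steel block, flat level top 18 mm above the bench. Origin on the bench under the groove's middle line; x axis roughly away from the robot. Top spans x -105 to 115, y -150 to 150 mm. A 90-degree V-groove (28 mm wide, 14 mm deep) runs along x at y = 0, oiled and slippery, flat aprons beside it. Across it stands a fixed stop plate, 46 mm wide, 36 mm above the top, near face at x = 80 mm.
- shaft: Shaft blank: solid steel round bar, 34 mm diameter, 120 mm long, 0.6 to 0.95 kg. Origin at its centre, x along the bar. Starts on either apron, within 0.15 rad of the groove's line, centre 75 to 110 mm from it, 25 to 55 mm short of the stop. It stops soon when no longer pushed. Centre 17 mm above the flat top while rolling, 10 mm seated; 20 mm in block x at the stop.
- stub: Short pipe stub, a bystander: 34 mm in diameter, 60 mm long, dark bore, lying on the apron on the other side of the groove from the shaft blank. Origin at its centre, x axis along it. Can roll; must be left alone.
- groove (a point): Point on the middle line of the groove at the level of the flat top, at the block's x = 0.
- stop (a point): Middle of the near face of the stop plate, 10 mm above the flat top: where the middle of the blank's far end comes to rest.
- nut: Hex nut, bystander, 30 mm across flats, 16 mm high, on a far corner of the block's top. Origin under its centre.
- bracket: Small drilled flat, bystander, 26 x 44 x 8 mm, on the other far corner of the block's top. Origin under its centre.
- mug: Metal mug, bystander, 72 mm wide, 75 mm high, on the bench to the left of the block.
- billet: Rectangular steel billet, bystander, 100 x 70 x 35 mm, on the bench to the right of the block.
- wrench: Wrench, bystander, 190 mm long, lying on the bench on the right.
- oil: Oil bottle, bystander, 60 mm wide, 150 mm high, standing on the bench at the far right of the block.
- bolt: Hex bolt, bystander, about 80 mm long, lying on the bench on the left.
Not all that is in view belongs to the job. Leave any blue, red or yellow look-alike of the shaft alone.

How it is judged:
By the outcome, as a careful person would: the job done as asked, in the order asked, and still so for the second after the job is handed in, with the robot touching nothing.
It also fails if it takes over 45 s, if anything falls off the work surface, if the arm or the gripper's body presses on something with over 40 N, if the wrist force passes 120 N, or if a joint passes its speed limit or range.

### The arm

A 6-joint arm with a two-finger parallel gripper is mounted at the origin on the work surface. World frame = base frame: x ahead of the robot, y to its left, z up, the work surface at z = 0. Lengths are in mm, angles in rad, forces in N, time in s.
With the tool pointing down it reaches from about 350 to 975 mm from the base axis. Payload 7.1 kg.
Tool frame: the origin (TCP) lies between the finger pads; the fingertips stand 19 mm ahead of it and the grasp point (between the pads) is the TCP; y points along the fingers, z is the direction in which the jaws open and shut, and the axes are right-handed (so a half turn about y gives the same grasp; the last joint's range is limited). The gripper opens to 88 mm and grips with 3 to 60 N. Pads are 20 mm wide; open, the fingers measure 115 mm over their backs; the gripper's body (75 mm by 178 mm) begins 61 mm behind the grasp point.
Start: joints at [-1.123, 0.423, 1.63, -0, 1.089, -0.019], TCP at [281.283, -558.108, 241.675] pointing down, gripper open.
Joint ranges: [-3, 3], [-0.9, 2.11], [0.09, 2.58], [-1.31, 4.45], [0.11, 2.69], [-2.54, 2.54]. Speed limits (rad/s): [2.39, 2.39, 3.01, 3.14, 3.14, 3.14].

### API

Orientations are given as a rotation vector (axis times angle).
In Python, from workcell import ctrl gives the robot as it stands.
- The arm moves only by the tool servo_tool, never from a script. Its argument "moves" is text: rows parted by semicolons, each of 6 numbers parted by spaces: the shift along the world's x, y, z in m, then the turn, a rotation vector about the world's x, y, z in degrees. A call has 1 to 8 rows; each row is the pose to reach, as a shift and turn from the pose commanded when the call began; what a row does not reach only later rows make up. A row lasts 1/8 s, in which the tool goes at most 62.5 mm and 10.7 degrees, less where a joint would pass 70% of its speed; a pose out of reach is approached as far as the arm can. A call with a gripper value outside its range is refused whole. "hand" is the closure in counts, from 0 (fully open) to 255 (shut), set as the call begins (left out, the last holds). The fingers move at their own pace and stop on an object; the grip force is fixed at half the most. Time passes only in rows, so rows that repeat a pose let the fingers close. It gives the time, the measured TCP pose, the force and the opening at its end, in the units of the state.
- ctrl.get_obs(): the state, without advancing time (a new reading comes with each control period).
- ctrl.get_image(name): name is "scene" or "side" or "wrist"; returns a dict with "pixels" (480x640x3 uint8, red, green, blue), "depth" (480x640 float32, mm along the optical axis (not along the pixel's ray), 0 where there is no reading), "vertical_fov" (degrees; the focal length in pixels is half the picture's height over the tangent of half this angle, whatever the lens; pixels are square), "cx", "cy" (the principal point, pixels), "xyz" and "attitude" of the camera in the world; the wrist camera has in their place "T_tool_cam" (4x4, takes a point from camera to tool coordinates, whose origin is the TCP and whose axes are the tool frame's). Camera axes: x right, y up, looking along -z (the intrinsics and any distortion apply to the point x, -y, -z); pixel columns grow to the right and rows downward; lengths in mm; the calibration is good to about 2 mm. A picture is of the moment at which its call begins: read the wrist's pose just before it.
- ctrl.close_job(): hands the job in, once; it reports no verdict.
The state is a dict: "t": time; "qpos": joint angles; "qvel": joint speeds; "joint_torque": joint torques, N m; "ee_pos": TCP position; "orientation": TCP orientation; "ft_force": force on the tool from outside, world axes, zero at the start; "moment": the same for the moment, N m; "width": finger opening in mm.
Only numpy, scipy, OpenCV 4.12 (cv2) and the standard library are available. Lean on these libraries where they do the work, as an engineer would, in place of code of your own. Each camera call takes 0.05 s, during which the arm holds its last target.

## Working session

There is one attempt and no reset: what is moved stays moved. The work goes in short steps, Python scripts to look and compute and a tool call to move; the robot and the scene stay as the last step left them, time stands still between calls to the robot, and variables do not carry over. Pictures are saved under pics/ and viewed, and the job is handed in when it is done.

Besides the shell and the picture viewer there is one more tool, called after "Call:" by a JSON object that holds its "fn" and its "kwargs". servo_tool: Moves the arm, as the interface text tells. Its arguments: {"type":"object","properties":{"moves":{"type":"string"},"hand":{"type":"number"}},"required":["moves"]}

```bash
ls; mkdir -p pics
cat > h.py <<'E'
import numpy as np,cv2
from workcell import ctrl
from scipy.spatial.transform import Rotation as R
def shot(n,f):
    im=ctrl.get_image(n); cv2.imwrite('pics/'+f,im['pixels'][:,:,::-1]); np.save('pics/'+f+'.npy',im,allow_pickle=True); return im
E
python3 - <<'E'
from h import *
print(ctrl.get_obs())
for n in ['scene','side']:
    im=shot(n,n+'0.png'); print({k:v for k,v in im.items() if k not in('pixels','depth')})
E
```

```text
pics
{'t': 0.0, 'qpos': array([-1.12303388e+00,  4.23823857e-01,  1.63067700e+00,  4.31102530e-05,
        1.08858949e+00, -1.90174123e-02]), 'qvel': array([ 1.41493605e-04,  8.57859898e-04, -7.71968329e-04,  7.83020560e-04,
        4.56126315e-05, -5.07633191e-04]), 'joint_torque': array([ 1.11966106e-03, -5.44622934e+01, -2.73658794e+01,  6.44807238e-02,
        2.29094370e-02, -1.33344074e-04]), 'ee_pos': array([ 281.05683115, -557.65979605,  240.91738447]), 'orientation': array([-0.46660691,  1.96320382, -1.96023664]), 'ft_force': array([ 0.63364275, -0.33775107, -0.2690068 ]), 'moment': array([ 0.03467453,  0.04370034, -0.04106797]), 'width': 87.74411096810704}
{'vertical_fov': 50.77664501822437, 'cx': 320.94519449445505, 'cy': 248.1193075416426, 'xyz': array([1162.83020707, -407.95505516, 1094.49208815]), 'attitude': array([0.58522018, 0.32142159, 1.01645988])}
{'vertical_fov': 49.72841902465234, 'cx': 309.62717893865374, 'cy': 239.4992690633709, 'xyz': array([ 94.44315175, 614.57646497, 908.03231677]), 'attitude': array([ 0.28016433, -0.93232707, -2.40318634])}
```

View pics/scene0.png

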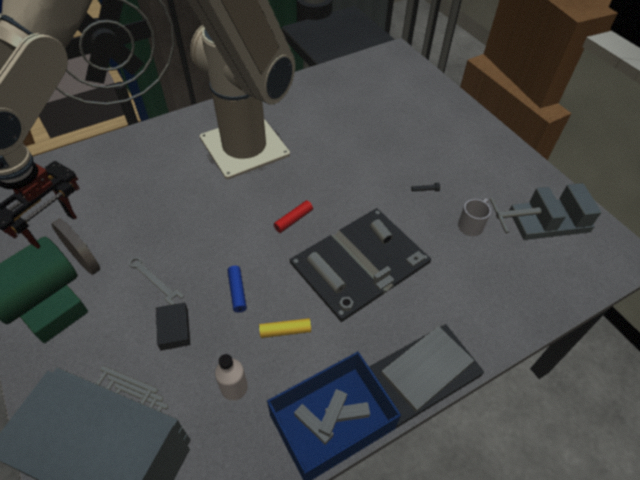

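View pics/side0.png

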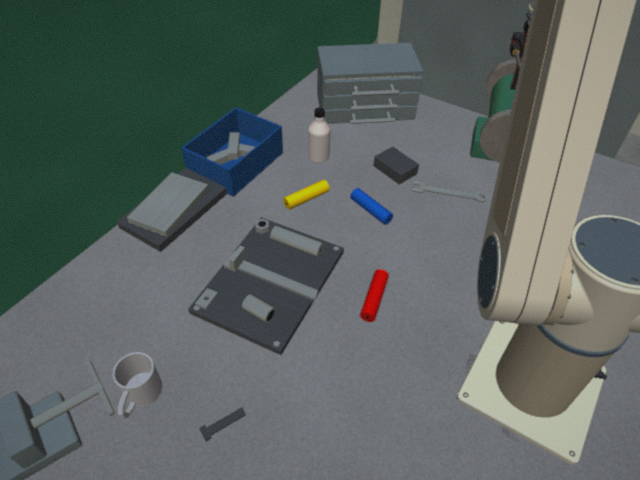

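The scene view shows the block around (360,262), the grey shaft at (326,270) on the robot's right side of the groove, the stub at (381,231), the stop at (384,276), the nut at (346,302) and the bracket at (417,259). The red, blue and yellow bars are decoys. I'll enlarge and measure.

```bash
cat >> h.py <<'E'
def load(f): return np.load('pics/'+f+'.npy',allow_pickle=True).item()
def cloud(im,T=None):
    f=240/np.tan(np.radians(im['vertical_fov']/2)); d=im['depth'].astype(float)
    v,u=np.mgrid[:480,:640]
    P=np.stack([(u-im['cx'])/f*d,-(v-im['cy'])/f*d,-d],-1)
    if T is None:
        return P@R.from_rotvec(im['attitude']).as_matrix().T+im['xyz']
    return P@T[:3,:3].T+T[:3,3]
def proj(im,X):
    f=240/np.tan(np.radians(im['vertical_fov']/2))
    p=(np.atleast_2d(X)-im['xyz'])@R.from_rotvec(im['attitude']).as_matrix()
    return np.stack([im['cx']-f*p[:,0]/p[:,2],im['cy']+f*p[:,1]/p[:,2]],-1)
E
python3 - <<'E'
from h import *
for n,(x0,y0,w,h) in {'scene':(280,195,160,130),'side':(180,205,180,150)}.items():
    im=load(n+'0.png'); c=im['pixels'][y0:y0+h,x0:x0+w,::-1]
    cv2.imwrite(f'pics/{n}crop.png',cv2.convertScaleAbs(cv2.resize(c,None,fx=4.4 if n=='scene' else 4,fy=4.4 if n=='scene' else 4,interpolation=cv2.INTER_CUBIC),alpha=1.6))
    P=cloud(im)
    pts={'scene':[(326,270),(381,231),(346,302),(417,259),(383,274),(345,230),(300,240)],'side':[(297,240),(258,307),(263,226),(206,300),(234,258),(330,360)]}[n]
    for u,v in pts: print(n,u,v,P[v,u].round(1))
E
```

```text
scene 326 270 [563.8 -31.3  49.4]
scene 381 231 [529.1 157.   51.8]
scene 346 302 [660.9 -31.6  36.9]
scene 417 259 [637.8 199.1  28.8]
scene 383 274 [644.8  85.   51.9]
scene 345 230 [455.4  93.   14.6]
scene 300 240 [417.2 -26.4   2.3]
side 297 240 [552.4 -23.   46.3]
side 258 307 [511.8 172.8  50.5]
side 263 226 [648.  -21.6  37.6]
side 206 300 [624.1 206.7  26.5]
side 234 258 [632.2 101.1  52.8]
side 330 360 [342.6 168.1   0. ]
```

View pics/scenecrop.png

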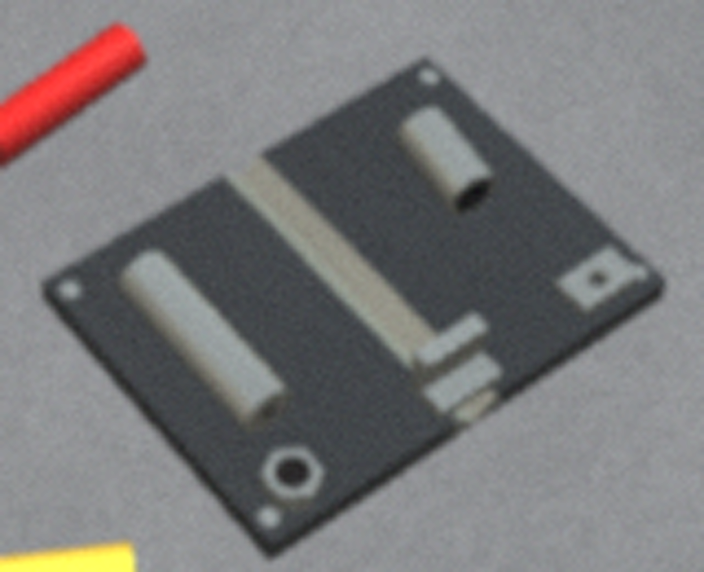

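View pics/sidecrop.png

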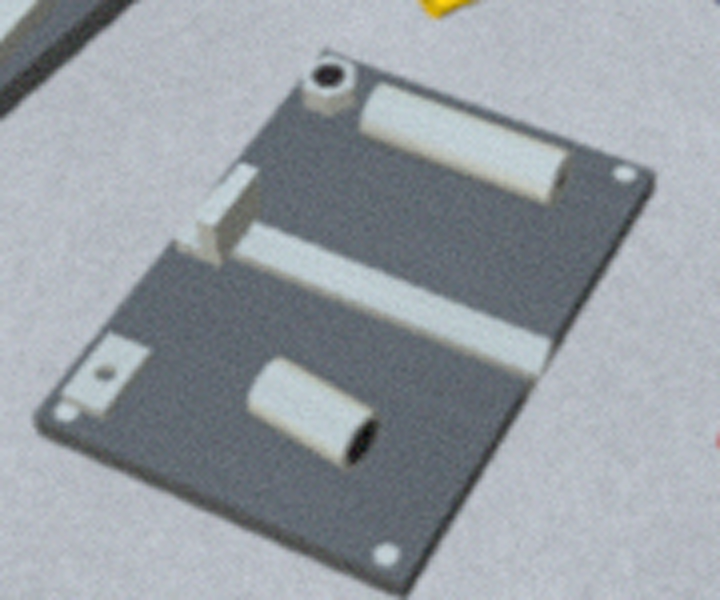

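```bash
cat >> h.py <<'E'
def onplane(im,uv,z):
    f=240/np.tan(np.radians(im['vertical_fov']/2)); uv=np.atleast_2d(uv).astype(float)
    d=np.stack([(uv[:,0]-im['cx'])/f,-(uv[:,1]-im['cy'])/f,-np.ones(len(uv))],-1)@R.from_rotvec(im['attitude']).as_matrix().T
    return im['xyz']+d*((z-im['xyz'][2])/d[:,2])[:,None]
def fit(B,W):
    b=B-B.mean(0); w=W-W.mean(0); a=np.arctan2((b[:,0]*w[:,1]-b[:,1]*w[:,0]).sum(),(b*w).sum())
    M=np.array([[np.cos(a),-np.sin(a)],[np.sin(a),np.cos(a)]]); t=W.mean(0)-M@B.mean(0)
    return a,t,W-(B@M.T+t)
E
python3 - <<'E'
from h import *
B=np.array([(-105,150),(-105,-150),(115,-150),(115,150.)])
s=np.array([(428,57),(43,284),(272,546),(663,280)])/4.4+(280,195)
d=np.array([(405,584),(655,176),(325,50),(38,414)])/4+(180,205)
res={}
for n,c in(('scene',s),('side',d)):
    im=load(n+'0.png'); W=onplane(im,c,18)[:,:2]; res[n]=W
    a,t,r=fit(B,W); print(n,a,t,r.round(1).tolist())
a,t,r=fit(np.vstack([B,B]),np.vstack([res['scene'],res['side']])); print(a,t)
M=np.array([[np.cos(a),-np.sin(a)],[np.sin(a),np.cos(a)]])
# clouds in block frame
for n in('scene','side'):
    im=load(n+'0.png'); P=cloud(im); X=P.reshape(-1,3).copy(); ok=im['depth'].ravel()>0
    X=X[ok]; X[:,:2]=(X[:,:2]-t)@M
    top=X[(abs(X[:,0])<95)&(abs(X[:,1])<140)&(X[:,2]>8)&(X[:,2]<26)&(abs(X[:,1])>25)]; z0=np.median(top[:,2]); print(n,'topz',z0)
    for nm,(lo,hi) in {'shaft':(-130,-40),'stub':(40,130)}.items():
        S=X[(X[:,2]>z0+8)&(X[:,1]>lo)&(X[:,1]<hi)&(X[:,0]<70)&(X[:,0]>-100)]
        c=S[:,:2].mean(0); ev=np.linalg.svd(S[:,:2]-c,full_matrices=False)[2][0]; ev*=np.sign(ev[0])
        al=(S[:,:2]-c)@ev; print(nm,len(S),c.round(1),'ang',np.arctan2(ev[1],ev[0]).round(3),'ext',np.percentile(al,[0.5,99.5]).round(1), 'top',np.percentile(S[:,2],95).round(1))
E
```

```text
scene 0.12374718388090432 [555.55030538  75.81875318] [[1.4, 0.9], [1.4, 0.3], [-0.9, 0.4], [-2.0, -1.6]]
side 0.12069804646135922 [548.56642309  77.97499865] [[0.6, -1.1], [0.4, 3.0], [0.4, 0.8], [-1.4, -2.6]]
0.12222543483259407 [552.05836019  76.89686121]
scene topz 17.962752194600853
shaft 619 [   1.4 -113.1] ang 0.022 ext [-65.   55.5] top 54.0
stub 303 [-17.2  83.9] ang -0.066 ext [-35.2  27.6] top 53.5
side topz 17.960844860777343
shaft 779 [ -9.8 -97.4] ang 0.021 ext [-57.2  62.9] top 52.7
stub 527 [-26.9  99.1] ang -0.063 ext [-27.4  34.8] top 52.8
```

Run:
```python
from h import *
o=ctrl.get_obs(); A=R.from_rotvec(o['orientation']).as_matrix(); print(A.round(3)); print('jaw yaw',np.degrees(np.arctan2(A[1,2],A[0,2])))
a=.1222;M=np.array([[np.cos(a),-np.sin(a)],[np.sin(a),np.cos(a)]]);t=np.array([552.06,76.9])
for b in [(-4,-105),(-4,-150),(-22,91),(20,0),(-64,0),(-100,0)]: print(b,(M@b+t).round(1))
print(ctrl.get_image('wrist')['T_tool_cam'].round(3), ctrl.get_obs()['t'])
```

```text
[[-0.893 -0.001  0.45 ]
 [-0.45   0.001 -0.893]
 [-0.    -1.    -0.001]]
jaw yaw -63.25297069450433
(-4, -105) [560.9 -27.8]
(-4, -150) [566.4 -72.5]
(-22, 91) [519.1 164.5]
(20, 0) [571.9  79.3]
(-64, 0) [488.5  69.1]
(-100, 0) [452.8  64.7]
[[-0.00000e+00 -9.61000e-01 -2.77000e-01 -7.54270e+01]
 [-1.00000e-03  2.77000e-01 -9.61000e-01 -1.42792e+02]
 [ 1.00000e+00  0.00000e+00 -1.00000e-03  8.41000e-01]
 [ 0.00000e+00  0.00000e+00  0.00000e+00  1.00000e+00]] 0.15
```

Call:
{"fn": "servo_tool", "kwargs": {"moves": "0.028 0.05 0 0 0 8; 0.056 0.1 0 0 0 17; 0.084 0.15 0 0 0 26; 0.112 0.2 0 0 0 35; 0.14 0.25 0 0 0 44; 0.168 0.3 0 0 0 53; 0.196 0.35 0 0 0 62; 0.224 0.4 0 0 0 70.25"}}

```text
t: 1.15
ee_pos: [505.9, -156.4, 241.7]
orientation: [-1.267, 1.115, -1.115]
ft_force: [-0.7, -0.4, 1.4]
width: 87.9
```

Call:
{"fn": "servo_tool", "kwargs": {"moves": "0.02 0.034 0 0 0 0; 0.04 0.07 0 0 0 0; 0.055 0.1 0 0 0 0; 0.055 0.1 0 0 0 0; 0.055 0.1 0 0 0 0"}}

```text
t: 1.78
ee_pos: [559.8, -58.5, 241.4]
orientation: [-1.265, 1.119, -1.118]
ft_force: [-0.0, 0.2, 1.2]
width: 87.8
```

Run:
```python
from h import *
o=ctrl.get_obs(); im=ctrl.get_image('wrist'); im['obs']=o; cv2.imwrite('pics/w1.png',im['pixels'][:,:,::-1]); np.save('pics/w1.png.npy',im,allow_pickle=True)
A=R.from_rotvec(o['orientation']).as_matrix(); print(o['t'],o['ee_pos'],A.round(3).tolist(),o['qpos'].round(2))
```

```text
1.775 [559.75545989 -58.49248883 241.40227789] [[0.122, -0.001, 0.993], [-0.993, -0.0, 0.122], [0.0, -1.0, -0.001]] [-0.13  0.33  1.77 -0.    1.04 -0.25]
```

View pics/w1.png

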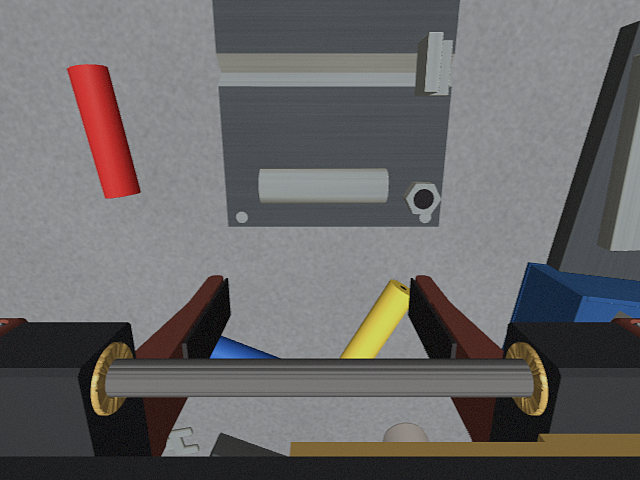

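The wrist view shows the shaft from (258,186) to (388,186), almost parallel to the groove at (218–416, 53–86). The stop is at (430,65) and the nut at (423,199). The blue and yellow decoys lie off the block.

```bash
cat >> h.py <<'E'
def wT(im):
    o=im['obs']; T=np.eye(4); T[:3,:3]=R.from_rotvec(o['orientation']).as_matrix(); T[:3,3]=o['ee_pos']; return T@im['T_tool_cam']
def wplane(im,uv,z):
    T=wT(im); j=dict(im); j['xyz']=T[:3,3]; j['attitude']=R.from_matrix(T[:3,:3]).as_rotvec(); return onplane(j,uv,z)
E
python3 - <<'E'
from h import *
im=load('w1.png'); c=im['pixels'][0:240,200:480,::-1]
cv2.imwrite('pics/w1c.png',cv2.convertScaleAbs(cv2.resize(c,None,fx=2.5,fy=2.5,interpolation=cv2.INTER_CUBIC),alpha=1.5))
P=cloud(im,wT(im))
X=P.reshape(-1,3)[im['depth'].ravel()>0].copy()
top=P[110:160,240:420].reshape(-1,3); print('top z',np.median(top[:,2]))
print('shaft top',P[186,260:388:20].round(1).tolist())
a=.1222;M=np.array([[np.cos(a),-np.sin(a)],[np.sin(a),np.cos(a)]]);t=np.array([552.06,76.9])
S=P[160:212,245:400].reshape(-1,3); S=S[(S[:,2]>np.median(top[:,2])+10)]
c=S[:,:2].mean(0);ev=np.linalg.svd(S[:,:2]-c,full_matrices=False)[2][0];ev*=np.sign(ev[0]);al=(S[:,:2]-c)@ev;n=np.array([-ev[1],ev[0]]);q=(S[:,:2]-c)@n
print('shaft yaw',np.arctan2(ev[1],ev[0]),np.percentile(al,[.5,99.5]),np.percentile(q,[.5,99.5]),c,(c-t)@M)
# edges
z=18
for nm,uv in {'groove near edge':[(220,86),(415,86)],'groove far':[(219,53),(420,53)],'nr':(228.5,226.5),'fr':(438.5,226.5),'stopbase':[(417,94)]}.items():
    W=wplane(im,uv,z)[:,:2]; print(nm,W.round(1).tolist(),((W-t)@M).round(1).tolist())
E
```

```text
top z 17.755705150632735
shaft top [[501.9, -35.5, 50.1], [520.4, -33.0, 52.4], [538.6, -31.0, 50.4], [556.9, -28.6, 51.1], [575.2, -26.5, 50.4], [593.4, -24.0, 51.9], [611.6, -21.7, 52.0]]
shaft yaw 0.12406255890707316 [-59.42669815  59.04181131] [-18.46260619  44.38179218] [559.46665485 -27.95001193] [  -5.42938456 -104.97097371]
groove near edge [[452.5, 48.7], [634.6, 71.1]] [[-102.2, -15.9], [81.2, -15.8]]
groove far [[450.3, 76.7], [633.7, 99.3]] [[-101.0, 12.2], [83.7, 12.3]]
nr [[467.7, -86.7]] [[-103.6, -152.1]]
fr [[685.6, -59.8]] [[115.8, -151.9]]
stopbase [[637.8, 64.4]] [[83.6, -22.9]]
```

View pics/w1c.png

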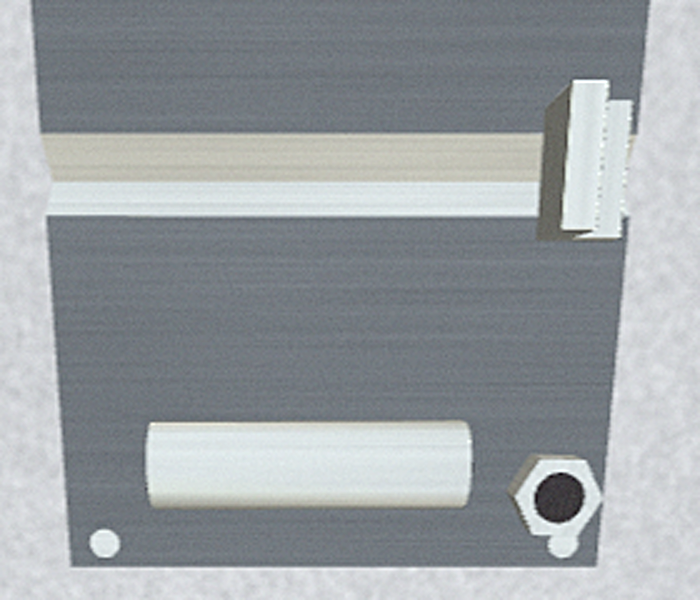

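Call:
{"fn": "servo_tool", "kwargs": {"moves": "0.002 -0.005 -0.04 0 0 0; 0.005 -0.011 -0.08 0 0 0; 0.005 -0.011 -0.12 0 0 0; 0.005 -0.011 -0.15 0 0 0; 0.005 -0.011 -0.175 0 0 0; 0.005 -0.011 -0.19 0 0 0; 0.005 -0.011 -0.198 0 0 0; 0.005 -0.011 -0.198 0 0 0"}}

```text
t: 2.82
ee_pos: [565.3, -69.4, 43.7]
orientation: [-1.264, 1.119, -1.119]
ft_force: [0.8, -0.3, -0.0]
width: 88.0
```

Run:
```python
from h import *
im=shot('side','s2.png')
c=im['pixels'][190:340,180:380,::-1]
cv2.imwrite('pics/s2c.png',cv2.convertScaleAbs(cv2.resize(c,None,fx=4,fy=4,interpolation=cv2.INTER_CUBIC),alpha=1.5))
```

```text
(no output)
```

View pics/s2c.png

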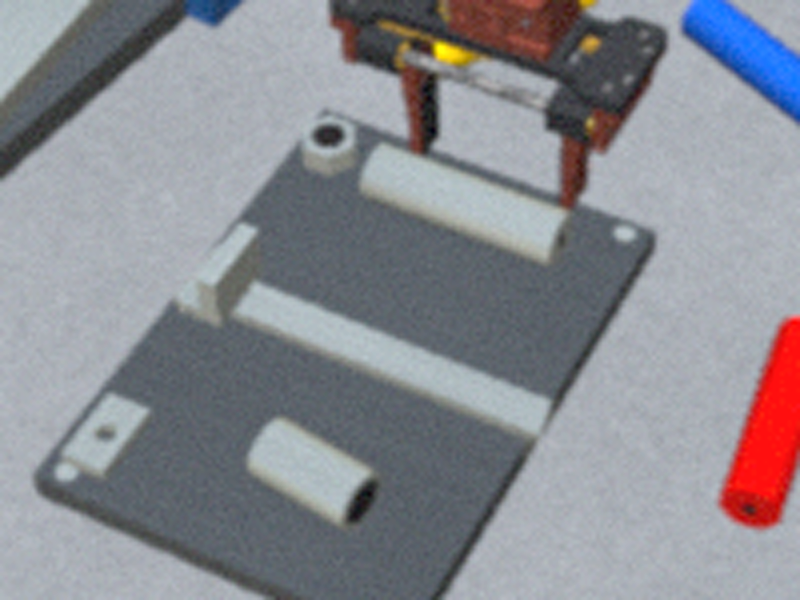

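Call:
{"fn": "servo_tool", "kwargs": {"moves": "-0.0005 0.004 0 0 0 0; -0.001 0.008 0 0 0 0; -0.0015 0.012 0 0 0 0; -0.002 0.016 0 0 0 0; -0.0025 0.020 0 0 0 0; -0.003 0.024 0 0 0 0; -0.0035 0.028 0 0 0 0; -0.004 0.032 0 0 0 0"}}

```text
t: 3.88
ee_pos: [561.2, -36.9, 43.6]
orientation: [-1.265, 1.119, -1.119]
ft_force: [-0.5, -1.1, 1.1]
width: 88.1
```

```bash
cat > wl.py <<'E'
import sys
from h import *
f=sys.argv[1]
o=ctrl.get_obs(); im=ctrl.get_image('wrist'); im['obs']=o; cv2.imwrite('pics/'+f,cv2.convertScaleAbs(im['pixels'][:,:,::-1],alpha=1.4)); np.save('pics/'+f+'.npy',im,allow_pickle=True)
print(o['t'],o['ee_pos'],o['ft_force'])
E
python3 wl.py w2.png
```

```text
3.875 [561.20156194 -36.85212559  43.63051684] [-0.51582657 -1.14741911  1.1251399 ]
```

View pics/w2.png

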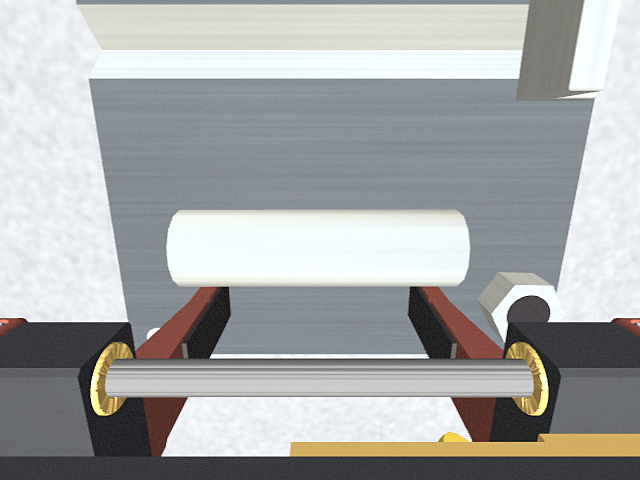

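Call:
{"fn": "servo_tool", "kwargs": {"moves": "-0.0006 0.005 0 0 0 0; -0.0012 0.01 0 0 0 0; -0.0018 0.015 0 0 0 0; -0.0025 0.020 0 0 0 0; -0.003 0.025 0 0 0 0; -0.0037 0.03 0 0 0 0; -0.0043 0.035 0 0 0 0; -0.005 0.040 0 0 0 0"}}

```text
t: 4.92
ee_pos: [556.2, 3.2, 43.7]
orientation: [-1.264, 1.119, -1.119]
ft_force: [-0.0, -2.4, 1.2]
width: 87.7
```

```bash
python3 wl.py w3.png
```

```text
4.925 [556.24407121   3.2421849   43.68543868] [-0.00838231 -2.38743437  1.15551751]
```

View pics/w3.png

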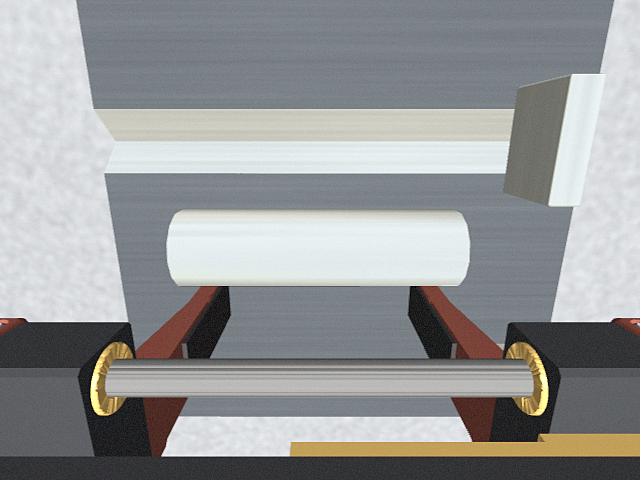

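Call:
{"fn": "servo_tool", "kwargs": {"moves": "-0.0005 0.004 0 0 0 0; -0.001 0.008 0 0 0 0; -0.0015 0.012 0 0 0 0; -0.002 0.016 0 0 0 0; -0.0025 0.019 0 0 0 0; -0.0027 0.022 0 0 0 0; -0.003 0.024 0 0 0 0; -0.0032 0.026 0 0 0 0"}}

```text
t: 5.98
ee_pos: [553.1, 29.0, 43.7]
orientation: [-1.265, 1.119, -1.119]
ft_force: [0.6, -1.3, 0.4]
width: 87.8
```

Call:
{"fn": "servo_tool", "kwargs": {"moves": "-0.0002 0.0015 0 0 0 0; -0.0004 0.003 0 0 0 0; -0.0006 0.0045 0 0 0 0; -0.0007 0.006 0 0 0 0; -0.0009 0.007 0 0 0 0; -0.001 0.008 0 0 0 0; -0.001 0.008 0 0 0 0; -0.001 0.008 0 0 0 0"}}

```text
t: 6.98
ee_pos: [552.1, 36.9, 43.7]
orientation: [-1.264, 1.119, -1.119]
ft_force: [0.0, -0.6, -0.2]
width: 87.7
```

```bash
python3 wl.py w4.png
```

```text
6.975 [552.11760041  36.88970407  43.67212225] [ 0.02127511 -0.57298075 -0.17785035]
```

View pics/w4.png

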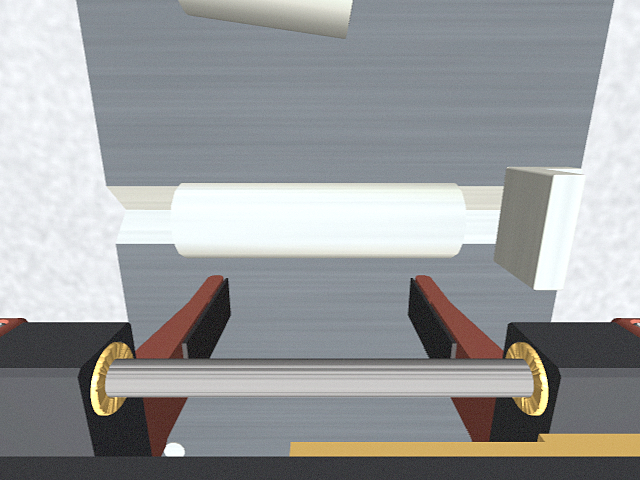

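It has dropped into the groove and lies clear of the fingers. I'll check its height and end positions.

Run:
```python
from h import *
im=load('w4.png'); P=cloud(im,wT(im))
S=P[170:275,160:480].reshape(-1,3); top=P[60:150,150:500].reshape(-1,3); z0=np.median(top[:,2])
for u in (190,250,320,390,450):
    col=P[180:262,u]; print(u,'max z',np.percentile(col[:,2],90).round(1))
S=S[(S[:,2]>z0+15)]; S=S[(S[:,1]>40)]
a=.1222;M=np.array([[np.cos(a),-np.sin(a)],[np.sin(a),np.cos(a)]]);t=np.array([553.8,75.3])
b=(S[:,:2]-t)@M; print('top',z0,np.percentile(b[:,0],[1,99]),np.percentile(b[:,1],[1,99]))
F=P[210:240,500:560].reshape(-1,3); bf=(F[:,:2]-t)@M; print('stop x',np.percentile(bf[F[:,2]>25,0],[2,10]))
st=P[10:25,220:330].reshape(-1,3); print('stub',st.mean(0))
for b in [(-85,0),(-85,-45),(-39,0)]: print(b,M@b+t)
```

```text
190 max z 44.7
250 max z 44.5
320 max z 44.6
390 max z 44.3
450 max z 44.3
top 17.753886019491745 [-65.24538106  51.69005816] [-14.88997024  16.24036546]
stop x [78.38905666 78.70264688]
stub [522.12634778 149.46537754  40.48559486]
(-85, 0) [469.43385634  64.93883194]
(-85, -45) [474.9191806   20.27440294]
(-39, 0) [515.0908282  70.5460523]
```

Call:
{"fn": "servo_tool", "kwargs": {"moves": "0.001 -0.008 0 0 0 0; 0.002 -0.018 0 0 0 0; 0.002 -0.018 0.02 0 0 0; 0.002 -0.018 0.05 0 0 0; 0.002 -0.018 0.08 0 0 0; -0.02 0 0.08 0 0 0; -0.055 0.015 0.08 0 0 0; -0.093 0.027 0.08 0 0 0"}}

```text
t: 8.02
ee_pos: [458.5, 63.7, 123.8]
orientation: [-1.264, 1.119, -1.12]
ft_force: [0.7, 0.5, 0.9]
width: 88.0
```

Call:
{"fn": "servo_tool", "kwargs": {"moves": "0 0 0 0 0 0; 0 0 0 0 0 0; 0 0 0 0 0 0; 0 0 0 0 0 0; 0 0 0 0 0 0; 0 0 0 0 0 0", "hand": 255}}

```text
t: 8.78
ee_pos: [459.2, 63.8, 123.6]
orientation: [-1.264, 1.119, -1.119]
ft_force: [-0.2, 0.2, -0.1]
width: 31.3
```

```bash
python3 wl.py w5.png
python3 - <<'E'
from h import *
print(ctrl.get_obs()['width'])
im=load('w5.png'); P=cloud(im,wT(im))
a=.1222;M=np.array([[np.cos(a),-np.sin(a)],[np.sin(a),np.cos(a)]]);t=np.array([553.8,75.3])
print((ctrl.get_obs()['ee_pos'][:2]-t)@M)
E
```

```text
8.775 [459.1847264   63.81672289 123.59087035] [-0.23663554  0.21964971 -0.05509683]
27.30574770254443
[-95.3494202    0.19892796]
```

View pics/w5.png

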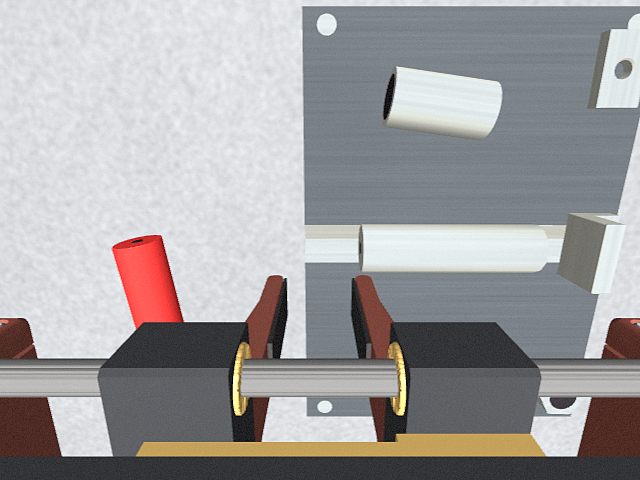

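Call:
{"fn": "servo_tool", "kwargs": {"moves": "0 0 0 0 0 0; 0 0 0 0 0 0; 0 0 0 0 0 0; 0 0 -0.025 0 0 0; 0 0 -0.05 0 0 0; 0 0 -0.07 0 0 0; 0 0 -0.083 0 0 0; 0 0 -0.083 0 0 0"}}

```text
t: 9.82
ee_pos: [458.6, 63.8, 40.1]
orientation: [-1.266, 1.12, -1.118]
ft_force: [-0.1, 0.7, -0.5]
width: 0.7
```

```bash
python3 wl.py w6.png
python3 - <<'E'
from h import *
print(ctrl.get_obs()['width'])
E
```

```text
9.825 [458.5886609   63.82143208  40.05022452] [-0.11514947  0.66291108 -0.48392127]
0.26695395188106325
```

View pics/w6.png

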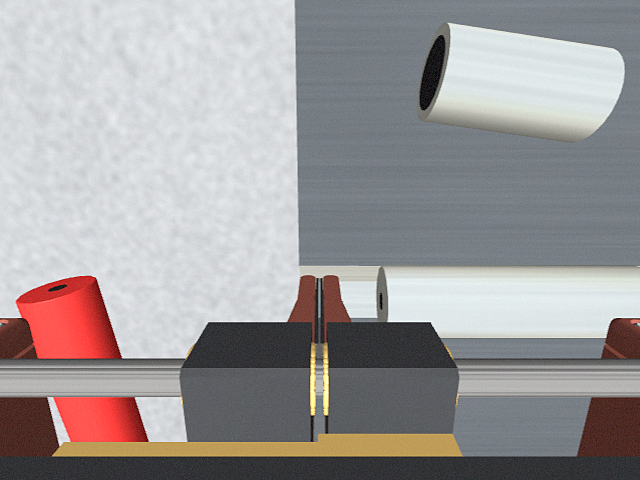

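Call:
{"fn": "servo_tool", "kwargs": {"moves": "0.005 0.0006 0 0 0 0; 0.01 0.0012 0 0 0 0; 0.014 0.0017 0 0 0 0; 0.017 0.0021 0 0 0 0; 0.020 0.0025 0 0 0 0; 0.023 0.0028 0 0 0 0; 0.026 0.0032 0 0 0 0; 0.029 0.0036 0 0 0 0"}}

```text
t: 10.88
ee_pos: [485.1, 67.1, 40.3]
orientation: [-1.269, 1.123, -1.116]
ft_force: [-7.8, -0.8, 6.5]
width: 0.3
```

```bash
python3 wl.py w7.png
python3 - <<'E'
from h import *
im=shot('scene','sc7.png'); c=im['pixels'][195:325,280:440,::-1]
cv2.imwrite('pics/sc7c.png',cv2.convertScaleAbs(cv2.resize(c,None,fx=4.4,fy=4.4,interpolation=cv2.INTER_CUBIC),alpha=1.6))
E
```

```text
10.875 [485.08179912  67.11653265  40.28833976] [-7.82917197 -0.81360708  6.49635434]
```

View pics/w7.png

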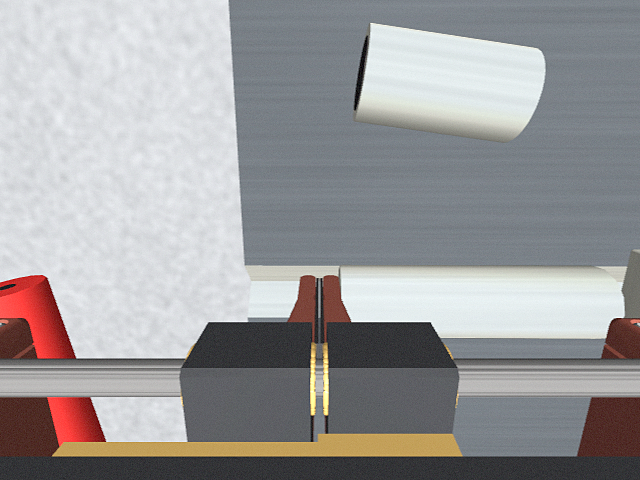

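View pics/sc7c.png

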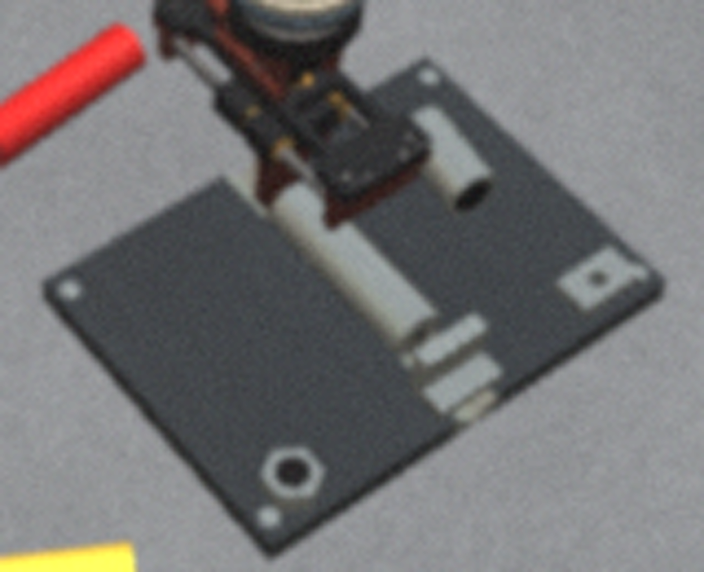

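Call:
{"fn": "servo_tool", "kwargs": {"moves": "0.002 0.0002 0 0 0 0; 0.004 0.0005 0 0 0 0; 0.006 0.0007 0 0 0 0; 0.008 0.001 0 0 0 0; 0.01 0.0012 0 0 0 0; 0.01 0.0012 0 0 0 0"}}

```text
t: 11.72
ee_pos: [495.7, 68.4, 40.3]
orientation: [-1.268, 1.122, -1.117]
ft_force: [-6.1, -0.4, 5.5]
width: 0.5
```

```bash
python3 wl.py w8.png
```

```text
11.725 [495.70565737  68.42360434  40.28836444] [-6.10045327 -0.41728957  5.47690562]
```

View pics/w8.png

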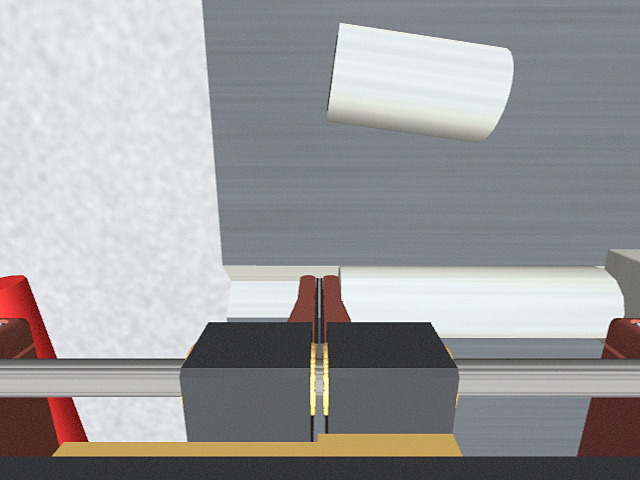

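Call:
{"fn": "servo_tool", "kwargs": {"moves": "0.001 0.0001 0 0 0 0; 0.002 0.0002 0 0 0 0; 0.003 0.0004 0 0 0 0; 0.003 0.0004 0 0 0 0"}}

```text
t: 12.28
ee_pos: [498.4, 68.8, 40.3]
orientation: [-1.269, 1.122, -1.116]
ft_force: [-6.8, -1.2, 5.5]
width: 0.5
```

Call:
{"fn": "servo_tool", "kwargs": {"moves": "0.001 0.0001 0 0 0 0; 0.0015 0.0002 0 0 0 0; 0.0015 0.0002 0 0 0 0"}}

```text
t: 12.65
ee_pos: [499.8, 68.9, 40.3]
orientation: [-1.269, 1.123, -1.116]
ft_force: [-7.2, -0.6, 5.8]
width: 0.2
```

Call:
{"fn": "servo_tool", "kwargs": {"moves": "0.001 0.0001 0 0 0 0; 0.002 0.0002 0 0 0 0; 0.002 0.0002 0 0 0 0"}}

```text
t: 13.02
ee_pos: [501.9, 69.2, 40.3]
orientation: [-1.269, 1.122, -1.116]
ft_force: [-7.2, -0.9, 5.2]
width: 0.4
```

Run:
```python
from h import *
im=shot('scene','sc9.png'); c=im['pixels'][220:300,320:420,::-1]
cv2.imwrite('pics/sc9c.png',cv2.convertScaleAbs(cv2.resize(c,None,fx=7,fy=7,interpolation=cv2.INTER_CUBIC),alpha=1.6))
```

```text
(no output)
```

View pics/sc9c.png

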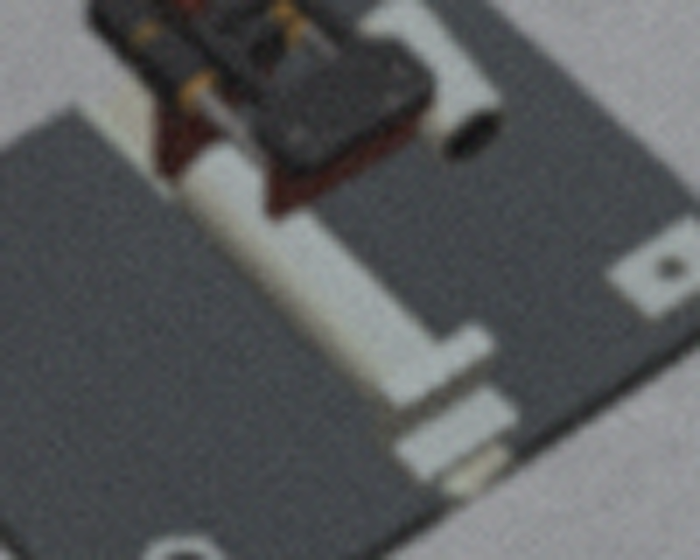

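Call:
{"fn": "servo_tool", "kwargs": {"moves": "0.0005 0.0001 0 0 0 0; 0.001 0.0001 0 0 0 0; 0.0015 0.0002 0 0 0 0; 0.0015 0.0002 0 0 0 0"}}

```text
t: 13.58
ee_pos: [503.3, 69.4, 40.3]
orientation: [-1.269, 1.123, -1.116]
ft_force: [-8.1, -1.2, 6.4]
width: 0.5
```

Call:
{"fn": "servo_tool", "kwargs": {"moves": "0.0005 0.0001 0 0 0 0; 0.001 0.0001 0 0 0 0; 0.0015 0.0002 0 0 0 0; 0.0015 0.0002 0 0 0 0"}}

```text
t: 14.08
ee_pos: [504.0, 69.5, 40.2]
orientation: [-1.27, 1.124, -1.116]
ft_force: [-9.6, -1.6, 7.8]
width: 0.6
```

Call:
{"fn": "servo_tool", "kwargs": {"moves": "0.0007 0.0001 0 0 0 0; 0.0014 0.0002 0 0 0 0; 0.002 0.0002 0 0 0 0; 0.002 0.0002 0 0 0 0"}}

```text
t: 14.58
ee_pos: [504.1, 69.5, 40.0]
orientation: [-1.273, 1.126, -1.114]
ft_force: [-15.0, -1.9, 12.8]
width: 0.3
```

Call:
{"fn": "servo_tool", "kwargs": {"moves": "0.0007 0.0001 0 0 0 0; 0.0014 0.0002 0 0 0 0; 0.002 0.0002 0 0 0 0; 0.002 0.0002 0 0 0 0"}}

```text
t: 15.08
ee_pos: [504.1, 69.5, 39.9]
orientation: [-1.276, 1.129, -1.112]
ft_force: [-19.0, -2.0, 17.1]
width: 0.3
```

The tool stopped at 504.1 mm while the force rose from 7 N to 19 N, so the blank is against the stop. Backing straight off now.

Call:
{"fn": "servo_tool", "kwargs": {"moves": "-0.002 -0.0002 0 0 0 0; -0.004 -0.0005 0 0 0 0; -0.006 -0.0007 0 0 0 0; -0.01 -0.0012 0 0 0 0; -0.02 -0.0025 0 0 0 0; -0.035 -0.0045 0 0 0 0; -0.045 -0.0055 0.03 0 0 0; -0.045 -0.0055 0.07 0 0 0"}}

```text
t: 16.08
ee_pos: [463.9, 64.4, 110.5]
orientation: [-1.267, 1.122, -1.117]
ft_force: [1.4, 1.0, 0.2]
width: 0.3
```

Call:
{"fn": "servo_tool", "kwargs": {"moves": "-0.01 -0.02 0.05 0 0 0; -0.01 -0.05 0.09 0 0 0; -0.01 -0.08 0.1 0 0 0; -0.01 -0.08 0.1 0 0 0; -0.01 -0.08 0.1 0 0 0"}}

```text
t: 16.7
ee_pos: [455.7, -14.8, 210.0]
orientation: [-1.265, 1.12, -1.118]
ft_force: [1.1, -0.6, -0.2]
width: 0.6
```

```bash
python3 wl.py w10.png
python3 - <<'E'
from h import *
im=shot('scene','sc10.png'); c=im['pixels'][195:325,280:440,::-1]
cv2.imwrite('pics/sc10c.png',cv2.convertScaleAbs(cv2.resize(c,None,fx=4.4,fy=4.4,interpolation=cv2.INTER_CUBIC),alpha=1.6))
im=shot('side','s10.png'); c=im['pixels'][205:355,180:360,::-1]
cv2.imwrite('pics/s10c.png',cv2.convertScaleAbs(cv2.resize(c,None,fx=4,fy=4,interpolation=cv2.INTER_CUBIC),alpha=1.5))
E
```

```text
16.7 [455.6795706  -14.81388487 210.0461116 ] [ 1.06492674 -0.57817682 -0.15679637]
```

View pics/w10.png

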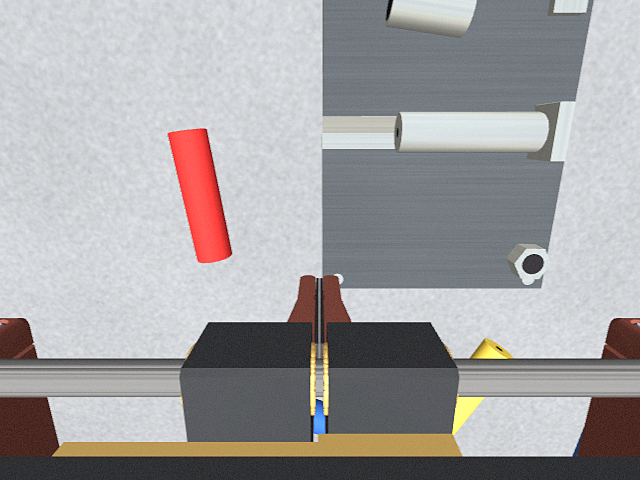

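View pics/sc10c.png

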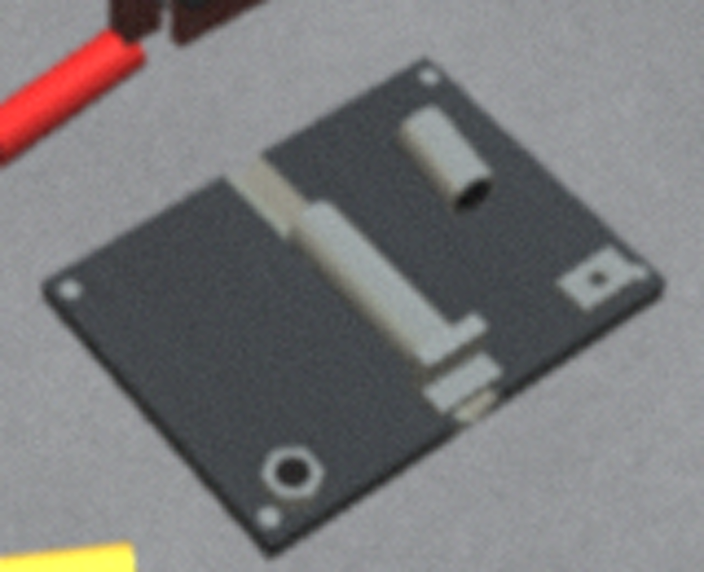

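View pics/s10c.png

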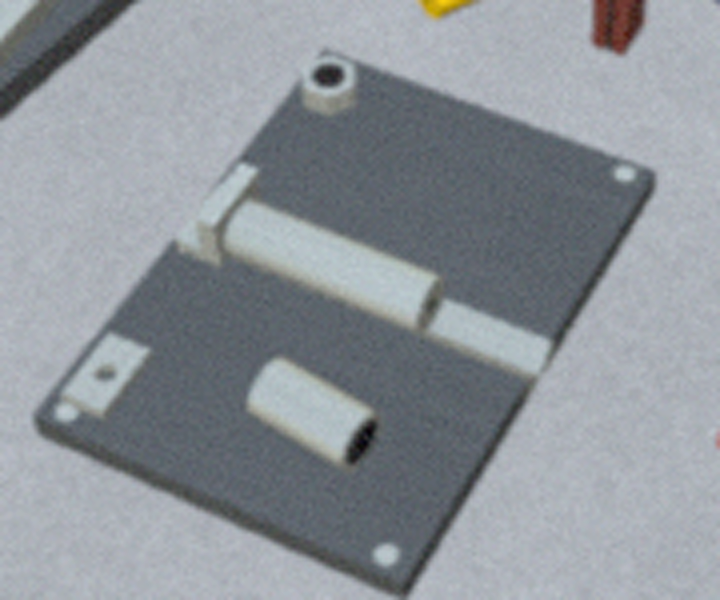

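Run:
```python
from h import *
im=load('w10.png'); P=cloud(im,wT(im))
for u in (405,440,480,520,540): print(u,np.percentile(P[112:150,u,2],95).round(1))
a=.1222;M=np.array([[np.cos(a),-np.sin(a)],[np.sin(a),np.cos(a)]]);t=np.array([553.8,75.3])
b=(P[...,:2]-t)@M; row=b[125:138,380:570,0]; z=P[125:138,380:570,2]
m=z>38; print('near end',np.percentile(b[120:142,380:420,0][P[120:142,380:420,2]>30],2))
m=(P[105:155,525:580,2]>50); print('stop face',np.percentile(b[105:155,525:580,0][m],[2,10,90]))
f=240/np.tan(np.radians(im['vertical_fov']/2)); print(f)
# stub moved?
from h import load
A=load('scene0.png')['pixels'].astype(int);B=load('sc10.png')['pixels'].astype(int)
d=abs(A-B).sum(2); print('stub diff',d[217:245,370:394].mean(),'bg',d[255:290,300:318].mean(),'nut',d[295:310,338:355].mean(),'bracket',d[250:268,405:428].mean())
```

```text
405 45.0
440 44.9
480 44.6
520 44.9
540 44.3
near end -41.352267321485066
stop face [77.90298185 78.72529001 89.01014786]
360.8442724077999
stub diff 6.744047619047619 bg 26.565079365079367 nut 5.96078431372549 bracket 6.78743961352657
```

```bash
python3 -c "
from h import *
print(ctrl.get_obs()['t'],ctrl.close_job())"
```

```text
the job is handed in; nothing more can be done
16.85 None
```

The shaft blank is seated in the V-groove with its far end against the stop, and I handed the job in at about 17 s of the 45 s allowed. It was never gripped or lifted. I rolled it across the apron with both open fingertips until it dropped in, then pushed on its near end with the closed fingertips.

**Last checks:**
- **Seating:** the top of the blank is level along its length at 44–45 mm; a seated blank should read 45 mm.
- **At the stop:** near end to stop face measures about 119.7 mm against the 120 mm bar length. The push force also rose from 7 N to 19 N with no further movement, well under the limits.
- **Other parts:** the stub, nut and bracket look unchanged between the first and last scene pictures. I did not compare the mug, billet, wrench, oil bottle, bolt or the coloured bars, but the arm did not go near them at low height.
- **Hand:** clear of everything, fingers shut, at about 210 mm height.

**Disagreement:** the scene and side cameras differed by about 7 mm on the block's x position, so I took positions from the wrist camera instead. In that frame the stop face read 78–79 mm rather than 80 mm, within the stated calibration error.

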